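Brace the screw-top canister in the nest and open it

ROBOT

A 7-joint arm with a two-finger parallel gripper is mounted at the origin on the work surface; the furniture and walls round the work are solid. World frame = base frame: x ahead of the robot, y to its left, z up, the work surface at z = 0. Lengths are in mm, angles in rad, forces in N, time in s.
With the tool pointing down it reaches from about 400 to 875 mm from the base axis. Payload 19.3 kg.
Tool frame: the origin (TCP) lies midway between the tips of the shut fingers; the grasp point (between the pads) lies 19 mm behind it; z points along the fingers, y is the line along which they close (so a half turn about z gives the same grasp; the last joint's range is limited). The gripper opens to 85 mm and grips with 20 to 120 N. Pads are 22 mm wide; open, the fingers measure 114 mm over their backs; the gripper's body (76 mm by 85 mm) begins 54 mm behind the grasp point. The pads swing forward as they close: fully open they stand 13 mm farther back than shut.
Start: joints at [-1.201, 0.521, -0.036, 1.599, 0.021, 1.021, -0.113], TCP at [266.116, 565.506, 231.291] pointing down, gripper open.
Joint ranges: [-2.91, 2.91], [-0.3, 2.13], [-1.5, 1.42], [0.17, 2.43], [-1.26, 4.41], [0.16, 1.93], [-2.52, 2.52]. Speed limits (rad/s): [1.89, 1.89, 2.39, 2.39, 3.01, 3.01, 3.01].

INTERFACE

Orientations are given as a rotation vector (axis times angle).
In Python, from cell import r gives the robot as it stands. The module is installed in compiled form; this text tells all that it offers.
- The arm moves only by the tool play_rows, never from a script. Its argument "targets" is a list of rows, each a list of 3 entries, a list of its own where there are three numbers: the turn, a rotation vector about the tool's x, y, z in rad, then the shift along the tool's x, y, z in cm, then the finger opening in cm, from 0 to 8.54. A call has 1 to 8 rows; each row shifts and turns the commanded pose from where the row before left it, along the tool's axes as they then stand; what a row does not reach is not made up. A row lasts 1/10 s, in which the tool goes at most 50 mm and 8.59 degrees, less where a joint would pass 70% of its speed; a pose out of reach is approached as far as the arm can. A call with a gripper value outside its range is refused whole. The fingers move at their own pace and stop on an object; "squeeze" is the grip in N (left out, the last holds). Time passes only in rows, so rows that do not move let the fingers close. It gives the time, the measured TCP pose, the force, the opening and the grip force at its end, in the units of the state.
- r.read_state(): the state, without advancing time (a new reading comes with each control period).
- r.capture(name): name is "scene" or "top" or "wrist"; returns a dict with "pixels" (384x512x3 uint8, red, green, blue), "vertical_fov" (degrees; the focal length in pixels is half the picture's height over the tangent of half this angle, whatever the lens; pixels are square), "cx", "cy" (the principal point, pixels), "R" (3x3) and "t" (3): a world point X has camera coordinates R X + t. Camera axes: x right, y down, z forward; pixel columns grow to the right and rows downward; lengths in mm; the calibration is good to about 2 mm. The wrist camera is an equidistant fisheye: a pixel r from the principal point sees the ray r / f radians off the axis. A picture is of the moment at which its call begins. There is no depth.
- r.sign_off(): hands the job in; it is judged then, once.
Trained networks look in the newest picture that a camera, given by its name, has taken for a name from the list of things; names that differ only in an ending like _2 or _b are one class to them, and where a whole thing is asked for, a point or a joint stands for the part that bears it (a point fixed in the world has none). Each returns a list of dicts, best first, with "score" (0 to 1); they miss things now and then, are a little off and sometimes report something else, mostly with a low value. They report only what shows in the picture. A call takes as long as a camera call. They do not tell look-alikes from the thing itself.
- r.find_in(name, camera): "location" ([x, y, z] in mm, in world coordinates, good to about 4 mm: the middle of the surface that is visible of it).
- r.masks_of(name, camera): "pixels" (384x512 bool, what is visible of it).
- r.mark_of(name, camera): "location" ([x, y, z] in mm, in world coordinates, good to about 4 mm: a listed point, or the origin of a listed thing).
The state is a dict: "clock": time; "joint_pos": joint angles; "qd": joint speeds; "joint_torque": joint torques, N m; "position": TCP position; "tcp_rot": TCP orientation; "wrist_force": force on the tool from outside, world axes, zero at the start; "wrist_torque": the same for the moment, N m; "finger_gap": opening from 0.0 (shut) to 1.0 (fully open); "gripper_force": force on a finger pad.
Only numpy, scipy, OpenCV 4.12 (cv2) and the standard library are available. Lean on these libraries where they do the work, as an engineer would, in place of code of your own. Each camera call takes 0.05 s, during which the arm holds its last target. There are 200 camera calls.

TASK

Stand the tall square canister upright, fully down, in the square socket of the bench nest so that it cannot turn, then unscrew its tight cap (counter-clockwise from above) until the thread lets go and lift the cap straight off. Finish still holding the cap level just above the open mouth, a finger's breadth or two clear of it, with the canister still standing in the nest; do not put the cap down or let go. Do not knock the tall canister over, and leave the short canister where it stands.

Things in the scene. Friction and masses are not known exactly. Their poses are not given: they have to be found in the camera images.
- canister: the tall canister without its cap: loose, white, about 0.2 kg, stands upright. Square body 44 x 44 x 78 mm high, then a round neck; 118 mm high with the cap. Origin at the centre of its underside, z up, x and y square to its flat sides (all four alike). Carry it by its tight cap, which holds it firmly (a body grip would bring a gripper's palm against the cap)
- canister_mouth (a point): centre of the canister's mouth, the top of the 25 mm neck, 102 mm above its underside. A springy rubber seal disc in the mouth pushes up on the cap (some 20 N when tight, 15 N when the thread lets go) and stands 9 mm above the mouth once the cap is off
- cap: its ribbed black screw cap, 44 mm across, 30 mm high, origin at the centre of its lower rim, z up; at the start screwed tight, rim 88 mm above the canister's underside, 10 mm above the square shoulder (keep the fingertips above that). Turned 60 to 65 degrees counter-clockwise (plus up to 8 of play in the nest; stop near 90) it climbs 3 mm and is free; before that the canister lifts with it
- nest: the bench nest, a fixed grey block 86 x 86 mm and 40 mm high with four screw heads on top and a square socket in its middle, sides parallel to the block's: 47 x 47 mm, 32 mm deep (floor 8 mm above the desk), its mouth flaring to 59 mm over the top 6 mm. Origin at the centre of its underside, x and y along its sides, z up
- short_canister: a short canister of the same kind (44 x 44 mm, body 40 mm high, 80 mm high with its cap), loose, not to be touched; tall and short may swap places. Origin at the centre of its underside
Things that resemble listed ones, but are neither listed nor needed, are in the scene too. Leave any green look-alike of the cap alone.

How it is judged (in metres and radians):
On the way, in this order (a step that is already met when the one before it is completed fails the run):
1. the tall canister stands fully down and upright in the nest's socket, its cap still screwed on (z of canister in the frame of nest below 0.012 m and horizontal distance between canister and nest below 0.006 m and angle between canister's own z axis and vertical below 0.08 rad and z of cap in the frame of canister below 0.0905 m), for 0.3 s.
2. the cap is off the thread while the canister stands in the nest (z of cap in the frame of canister above 0.097 m and z of canister in the frame of nest below 0.013 m and horizontal distance between canister and nest below 0.006 m), for 0.1 s.
At the end, for the whole second after the job is handed in: The canister stands upright (0.08 rad) and fully down in the nest (within 4 mm of the floor, 6 mm of the centre); the fingers hold the cap still and level (0.2 rad), its lower rim 5 to 60 mm above the mouth, within 20 mm of its axis, touching no part of the canister (z of canister in the frame of nest below 0.012 m and horizontal distance between canister and nest below 0.006 m and angle between canister's own z axis and vertical below 0.08 rad and z of cap in the frame of canister_mouth between 0.005 and 0.06 m and horizontal distance between cap and canister_mouth below 0.02 m and angle between cap's own z axis and vertical below 0.2 rad and linear speed of cap below 0.03 m/s and contact force between cap and canister below 0.05 N and contact force between cap and the fingers above 1 N); the arm keeps its last pose, push and grip.
It fails at once if the tall canister is tipped over (angle between canister's own z axis and vertical above 0.7 rad).
It fails at once if the short canister is displaced or tipped (distance of short_canister from where it was at the start of the episode above 0.03 m or angle between short_canister's own z axis and vertical above 0.5 rad).
It also fails if it takes over 48 s, if anything falls off the work surface, if the arm or the gripper's body presses on something with over 40 N, if the wrist force passes 120 N, or if a joint passes its speed limit or range.

## Working session

There is one attempt and no reset: what is moved stays moved. The work goes in short steps, Python scripts to look and compute and a tool call to move; the robot and the scene stay as the last step left them, time stands still between calls to the robot, and variables do not carry over. Pictures are saved under pics/ and viewed, at most 13 in all, crops included, and the job is handed in when it is done.

Besides the shell and the picture viewer there is one more tool, called by a JSON object that holds its "method" and its "body". play_rows: Moves the arm, as the interface text tells. Its arguments: {"type":"object","properties":{"targets":{"type":"array","items":{"type":"array"}},"squeeze":{"type":"number"}},"required":["targets"]}

```bash
mkdir -p pics; cat > h.py <<'E'
import numpy as np, cv2
from cell import r
def cap(n,f=None):
    d=r.capture(n)
    if f: cv2.imwrite('pics/'+f,cv2.cvtColor(d['pixels'],cv2.COLOR_RGB2BGR))
    return d
def proj(d,X):
    c=np.asarray(d['R'])@np.asarray(X,float)+d['t']; f=192/np.tan(np.radians(d['vertical_fov'])/2)
    return (d['cx']+f*c[0]/c[2], d['cy']+f*c[1]/c[2])
def atz(d,u,v,z):
    f=192/np.tan(np.radians(d['vertical_fov'])/2); R=np.asarray(d['R']); o=-R.T@d['t']
    ray=R.T@np.array([(u-d['cx'])/f,(v-d['cy'])/f,1]); return o+ray*(z-o[2])/ray[2]
E
python3 - <<'E'
from h import *
np.set_printoptions(precision=1,suppress=True)
a=cap('scene','s0.png');b=cap('top','t0.png')
img=np.hstack([cv2.imread('pics/s0.png'),cv2.imread('pics/t0.png')])
print({k:a[k] for k in a if k!='pixels'},{k:b[k] for k in b if k!='pixels'})
for c,d in(('scene',a),('top',b)):
  for n in('canister','cap','nest','short_canister','canister_mouth'):
    for m in r.mark_of(n,c): print(c,n,round(m['score'],2),np.array(m['location']),np.array(proj(d,m['location'])))
s=r.read_state();print(s['position'],s['tcp_rot'],s['wrist_force'],s['clock'])
E
```

```text
{'vertical_fov': 56.22443668605646, 'cx': 262.11897402732643, 'cy': 192.70946505873877, 'R': array([[-0.6, -0.8,  0. ],
       [-0.6,  0.4, -0.7],
       [ 0.5, -0.4, -0.7]]), 't': array([360.7, 242.2, 743.3])} {'vertical_fov': 55.579223703767695, 'cx': 258.01336925941513, 'cy': 188.84097054870247, 'R': array([[ 0. , -1. ,  0. ],
       [-1. , -0. , -0.2],
       [ 0.2, -0. , -1. ]]), 't': array([ 98.9, 445.3, 868.5])}
scene canister 0.75 [456.2  78.8   0.6] [267.4 199.1]
scene cap 0.95 [373.6 317.    4.1] [208.2 267.9]
scene cap 0.85 [398.7 213.4  -2.6] [239.2 239.2]
scene cap 0.66 [345.3 -89.4   1.1] [342.  194.5]
scene cap 0.64 [466.8 164.   -0.6] [239.1 212. ]
scene cap 0.61 [457.7  80.   88.1] [267.5 174.9]
scene nest 0.6 [465.8 -59.9   3.8] [303.3 174.1]
scene short_canister 0.93 [472.8 257.9  -1.8] [206.8 228.8]
scene canister_mouth 0.85 [457.   81.1  97.3] [267.4 172.6]
top canister 0.43 [454.5  82.6  -2.2] [265.6 188.1]
top cap 0.83 [402.3 214.4   0.3] [214.4 207.2]
top cap 0.73 [464.6 162.3  -0.1] [235.2 183.8]
top cap 0.72 [374.8 319.   -0. ] [173.1 217.4]
top cap 0.69 [454.3  81.6  88.9] [267.7 181. ]
top cap 0.53 [344.  -95.8  -0.3] [335.  231.1]
top short_canister 0.84 [474.2 264.6   0.5] [195.9 179.6]
top canister_mouth 0.74 [457.2  77.8 100.6] [269.6 178.8]
[266.1 565.5 231.3] [-0.7 -3.1  0. ] [ 0.8 -0.2 -0.8] 0.6
```

View pics/s0.png

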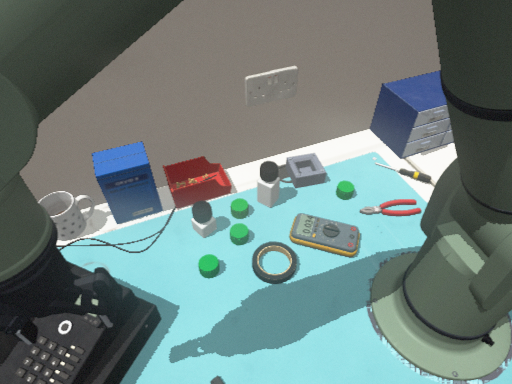

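View pics/t0.png

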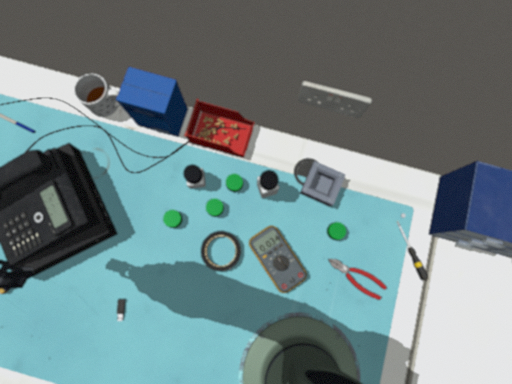

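The scene shows the tall canister with black cap at scene px (268,185) / top (268,182), and the nest at (305,170) / (322,183). Could be mistaken for it:
- the short canister, (203,217) / (194,177)
- green caps at scene (240,208), (239,234), (208,266), (345,190)

By description I choose the tall white one with the black cap at (268,185). I'll check it in a close crop.

```bash
python3 - <<'E'
import cv2,numpy as np
a=cv2.imread('pics/s0.png')[140:220,240:350];b=cv2.imread('pics/t0.png')[140:220,250:360]
f=lambda i:cv2.resize(i,(770,560),interpolation=cv2.INTER_CUBIC)
cv2.imwrite('pics/c.png',cv2.resize(np.vstack([f(a),f(b)]),(412,600),interpolation=cv2.INTER_AREA))
cv2.imwrite('pics/c0.png',np.vstack([cv2.resize(a,(412,300),interpolation=cv2.INTER_CUBIC),cv2.resize(b,(412,300),interpolation=cv2.INTER_CUBIC)]))
from h import *
np.set_printoptions(precision=1,suppress=True)
d=cap('top');e=cap('scene')
for c,dd in(('top',d),('scene',e)):
  for n in('nest','canister'):
    for m in r.masks_of(n,c)[:2]:
      p=m['pixels'];ys,xs=np.nonzero(p);print(c,n,m['score'],p.sum(),xs.mean(),ys.mean(),cv2.minAreaRect(np.c_[xs,ys].astype(np.float32)))
print('wall edge',atz(d,300,160,0),atz(d,190,145,0),atz(e,300,150,0),atz(e,370,135,0), 'hole',atz(d,305,170,0))
E
```

```text
top nest 0.96 1268 322.5283911671924 183.68217665615143 ((322.5118408203125, 183.67160034179688), (35.61539077758789, 36.5384635925293), 22.61986541748047)
top canister 0.54 140 267.0857142857143 190.37142857142857 ((266.8529357910156, 190.0882568359375), (21.585670471191406, 13.339458465576172), 14.03624439239502)
scene nest 0.87 1074 305.3743016759777 169.77653631284917 ((305.5961608886719, 169.48077392578125), (32.163047790527344, 37.85041809082031), 78.69007110595703)
scene canister 0.8 446 267.87219730941706 191.18161434977577 ((268.5, 191.5), (25.0, 21.0), 90.0)
wall edge [531.1  -8.3   0. ] [568.  284.1   0. ] [ 552.7 -128.3    0. ] [ 470.2 -356.8    0. ] hole [504.  -21.2   0. ]
```

View pics/c0.png

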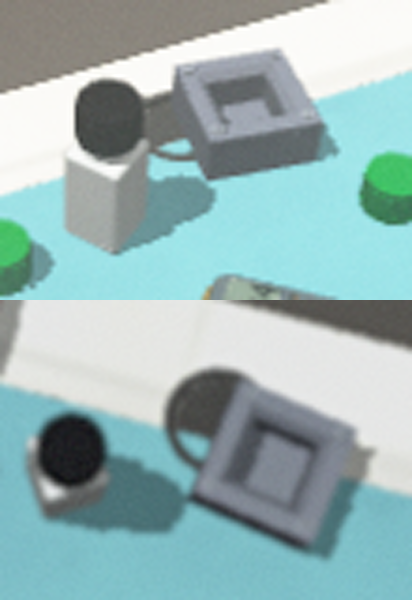

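```bash
cat >> h.py <<'E'
from scipy.spatial.transform import Rotation as Ro
def goal(P,yaw=None):
    """tool-frame shift (cm) to world P; yaw = deg wanted of tool y axis (mod 180)"""
    s=r.read_state(); R=Ro.from_rotvec(s['tcp_rot']).as_matrix(); p=np.array(s['position'])
    y=np.degrees(np.arctan2(R[1,1],R[0,1]))
    print('clk',round(s['clock'],2),'pos',p.round(1),'tooly',round(y,2),'toolz',R[:,2].round(3),'q',np.round(s['joint_pos'],2),'gap',round(s['finger_gap'],3),'F',np.round(s['wrist_force'],1),'grip',round(s['gripper_force'],1))
    print(' shift cm',(R.T@(np.array(P)-p)/10).round(2), 'turn z deg', None if yaw is None else round(-((yaw-y+90)%180-90),2))
E
python3 - <<'E'
from h import *
goal([440,20,330])
E
```

```text
clk 0.9 pos [266.1 565.5 231.3] tooly 64.8 toolz [-0. -0. -1.] q [-1.2   0.52 -0.04  1.6   0.02  1.02 -0.11] gap 0.995 F [ 0.7 -0.5  0.7] grip 0.0
 shift cm [-38.96 -41.95  -9.87] turn z deg None
```

```bash
python3 - <<'E'
from h import *
d=cap('top');g=cv2.cvtColor(d['pixels'],cv2.COLOR_RGB2GRAY)
np.set_printoptions(precision=1,suppress=True)
m=r.masks_of('nest','top')[0]['pixels'].astype(np.uint8)
c=max(cv2.findContours(m,0,2)[0],key=cv2.contourArea)
print(cv2.approxPolyDP(c,3,True)[:,0])
for p in cv2.approxPolyDP(c,3,True)[:,0]: print(atz(d,*p,40),atz(d,*p,0))
m=r.masks_of('cap','top')
for k in m:
  ys,xs=np.nonzero(k['pixels']); print(k['score'],len(xs),xs.mean(),ys.mean(),atz(d,xs.mean(),ys.mean(),110))
E
```

```text
[[315 162]
 [300 192]
 [331 205]
 [344 174]]
[515.5 -40.8  40. ] [526.2 -48.1   0. ]
[437.6  -1.5  40. ] [444.8  -7.1   0. ]
[405.7 -78.4  40. ] [411.5 -87.4   0. ]
[ 485.2 -113.7   40. ] [ 494.5 -124.4    0. ]
0.85 286 336.32167832167835 230.3181818181818 [337.9 -73.  110. ]
0.74 276 173.17753623188406 217.91666666666666 [362.2 295.6 110. ]
0.7 276 234.34782608695653 181.79347826086956 [447.  159.6 110. ]
0.69 326 269.0368098159509 179.41411042944785 [453.7  79.7 110. ]
0.49 280 215.24285714285713 206.84285714285716 [388.4 201.8 110. ]
```

{"method": "play_rows", "body": {"targets": [[[0,0,0],[-2.43,-2.62,-0.62],8.54],[[0,0,0],[-2.43,-2.62,-0.62],8.54],[[0,0,0],[-2.43,-2.62,-0.62],8.54],[[0,0,0],[-2.43,-2.62,-0.62],8.54],[[0,0,0],[-2.43,-2.62,-0.62],8.54],[[0,0,0],[-2.43,-2.62,-0.62],8.54],[[0,0,0],[-2.43,-2.62,-0.62],8.54],[[0,0,0],[-2.43,-2.62,-0.62],8.54]], "squeeze": 120}}

```text
clock: 1.85
position: [353.0, 291.7, 281.3]
tcp_rot: [0.685, 3.066, 0.001]
wrist_force: [0.7, 0.2, -0.8]
finger_gap: 1.0
gripper_force: 0.0
```

{"method": "play_rows", "body": {"targets": [[[0,0,0],[-2.43,-2.62,-0.62],8.54],[[0,0,0],[-2.43,-2.62,-0.62],8.54],[[0,0,0],[-2.43,-2.62,-0.62],8.54],[[0,0,0],[-2.43,-2.62,-0.62],8.54],[[0,0,0],[-2.43,-2.62,-0.62],8.54],[[0,0,0],[-2.43,-2.62,-0.62],8.54],[[0,0,0],[-2.43,-2.62,-0.62],8.54],[[0,0,0],[-2.43,-2.62,-0.62],8.54]]}}

```text
clock: 2.65
position: [439.6, 19.2, 331.0]
tcp_rot: [0.685, 3.065, 0.001]
wrist_force: [1.0, 1.1, 0.7]
finger_gap: 1.002
gripper_force: 0.0
```

```bash
python3 - <<'E'
from h import *
np.set_printoptions(precision=3,suppress=True)
goal([440,20,330])
d=cap('wrist','w0.png')
print({k:d[k] for k in d if k!='pixels'})
for n in('canister','cap','nest','canister_mouth'):
    for m in r.mark_of(n,'wrist'): print(n,round(m['score'],2),np.array(m['location']).round(1))
E
```

```text
clk 2.65 pos [439.6  19.2 331. ] tooly 64.8 toolz [ 0.001  0.    -1.   ] q [-0.44  0.11  0.29  1.93 -0.03  1.1   0.99] gap 1.002 F [1.  1.1 0.7] grip 0.0
 shift cm [0.   0.09 0.1 ] turn z deg None
{'vertical_fov': 65.70646984690485, 'cx': 253.98686900485546, 'cy': 196.64458997727965, 'R': array([[ 0.426,  0.905,  0.001],
       [ 0.873, -0.412,  0.261],
       [ 0.236, -0.11 , -0.965]]), 't': array([-206.179, -435.618,  372.57 ])}
canister 0.87 [449.7  82.6   1. ]
cap 0.86 [372.5 314.    1.3]
cap 0.85 [401.5 213.8   0.9]
cap 0.82 [455.6  78.5  87.1]
cap 0.56 [466.2 163.9   0.1]
nest 0.93 [459.5 -61.7  -0. ]
```

View pics/w0.png

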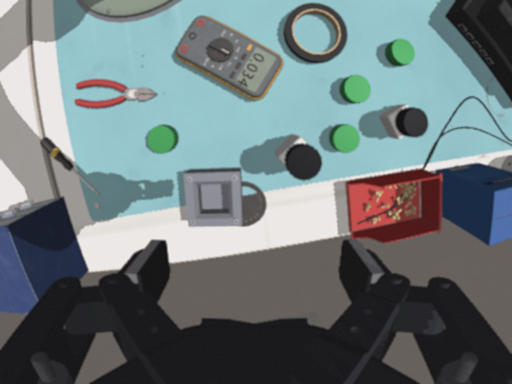

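```bash
cat >> h.py <<'E'
def fproj(d,X):
    X=np.asarray(X,float).reshape(-1,3); c=X@np.asarray(d['R']).T+d['t']; f=192/np.tan(np.radians(d['vertical_fov'])/2)
    rr=np.hypot(c[:,0],c[:,1]); k=f*np.arctan2(rr,c[:,2])/np.maximum(rr,1e-9)
    return np.c_[d['cx']+k*c[:,0],d['cy']+k*c[:,1]]
def ortho(d,x,y,z,half=65,n=400):
    """rectified view of plane z: column = -y direction, row = -x direction"""
    g=np.linspace(half,-half,n); X,Y=np.meshgrid(x+g,y+g,indexing='ij')
    uv=fproj(d,np.c_[X.ravel(),Y.ravel(),np.full(X.size,z)]).reshape(n,n,2).astype(np.float32)
    return cv2.remap(cv2.cvtColor(d['pixels'],cv2.COLOR_RGB2BGR),uv[...,0],uv[...,1],cv2.INTER_CUBIC)
E
python3 - <<'E'
from h import *
np.set_printoptions(precision=1,suppress=True)
d=cap('wrist')
cv2.imwrite('pics/o.png',np.hstack([ortho(d,460,-60,40),ortho(d,455,80,78)]))
print('cam',-np.asarray(d['R']).T@d['t'])
m=r.masks_of('cap','wrist')
for k in m:
  ys,xs=np.nonzero(k['pixels']); print(k['score'],len(xs),xs.mean(),ys.mean())
def fine(mask):  # plane fit helpers not needed
  pass
m=r.masks_of('nest','wrist')[0]['pixels'].astype(np.uint8)*255
e=dict(d);e['pixels']=np.dstack([m]*3);o=ortho(e,460,-60,40)[...,0]
c=max(cv2.findContours((o>127).astype(np.uint8),0,2)[0],key=cv2.contourArea);b=cv2.minAreaRect(c)
g=130/399
print('nest',460+65-b[0][1]*g,-60+65-b[0][0]*g,np.array(b[1])*g,b[2])
E
```

```text
cam [379.9  49.9 473. ]
0.85 1113 301.9676549865229 162.48787061994608
0.84 720 353.89166666666665 89.31388888888888
0.61 713 343.07012622720896 138.65497896213185
0.58 645 398.9116279069767 52.97674418604651
0.56 725 161.85103448275862 139.52965517241378
nest 461.6727426476347 -58.679948008448854 [91.6 95.7] 23.96249008178711
```

View pics/o.png

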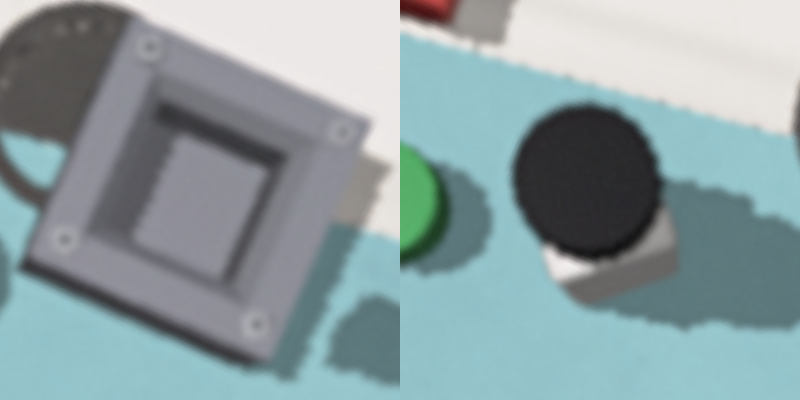

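```bash
python3 - <<'E'
from h import *
goal([455,79,220])
E
```

```text
clk 3.05 pos [439.2  21.5 330.4] tooly 64.88 toolz [-0.  0. -1.] q [-0.44  0.11  0.28  1.93 -0.03  1.1   0.99] gap 0.997 F [-1.  -0.7  0.4] grip 0.0
 shift cm [ 1.01  5.88 11.04] turn z deg None
```

{"method": "play_rows", "body": {"targets": [[[0,0,0],[0.2,1.2,2.2],8.54],[[0,0,0],[0.2,1.2,2.2],8.54],[[0,0,0],[0.2,1.2,2.2],8.54],[[0,0,0],[0.2,1.2,2.2],8.54],[[0,0,0],[0.2,1.1,2.2],8.54],[[0,0,0],[0,0,0],8.54],[[0,0,0],[0,0,0],8.54]]}}

```text
clock: 3.75
position: [455.3, 78.3, 220.9]
tcp_rot: [-0.684, -3.066, 0.001]
wrist_force: [0.3, -0.7, -0.6]
finger_gap: 0.997
gripper_force: 0.0
```

```bash
python3 - <<'E'
from h import *
np.set_printoptions(precision=1,suppress=True)
goal([455,79,220])
d=cap('wrist')
a=ortho(d,440,75,78,40,399);b=ortho(d,440,75,0,40,399)
cv2.imwrite('pics/o2.png',np.hstack([a,b]))
print('cam',-np.asarray(d['R']).T@d['t'])
for n in('cap','canister','nest','canister_mouth'):
    for m in r.mark_of(n,'wrist'): print(n,round(m['score'],2),np.array(m['location']).round(1))
for k in r.masks_of('cap','wrist')[:2]:
  e=dict(d);e['pixels']=np.dstack([k['pixels'].astype(np.uint8)*255]*3)
  o=ortho(e,455,80,118,60,401)[...,0];ys,xs=np.nonzero(o>127)
  if len(xs)<500: continue
  c=max(cv2.findContours((o>127).astype(np.uint8),0,2)[0],key=cv2.contourArea)
  print('cap@118 far-edge x',515-ys.min()*.3,'y range',140-xs.max()*.3,140-xs.min()*.3,'near',515-ys.max()*.3,cv2.minEnclosingCircle(c))
E
```

```text
clk 3.75 pos [455.3  78.3 220.9] tooly 64.85 toolz [-0. -0. -1.] q [-0.5  0.3  0.2  2.  -0.1  0.8  0.9] gap 0.997 F [ 0.3 -0.7 -0.6] grip 0.0
 shift cm [0.1 0.1 0.1] turn z deg None
cam [396.  107.3 363.4]
cap 0.87 [400.3 212.7   1.4]
cap 0.84 [464.4 165.   -3.8]
cap 0.81 [454.7  80.6  89.1]
cap 0.75 [344.6 -93.8  -0.6]
cap 0.74 [374.3 314.8   2.1]
canister 0.62 [453.4  81.3  -0.5]
nest 0.74 [464.8 -61.2  -0.5]
cap@118 far-edge x 460.7 y range 131.3 140.0 near 428.9 ((0.5, 234.0), 53.00245666503906)
```

View pics/o2.png

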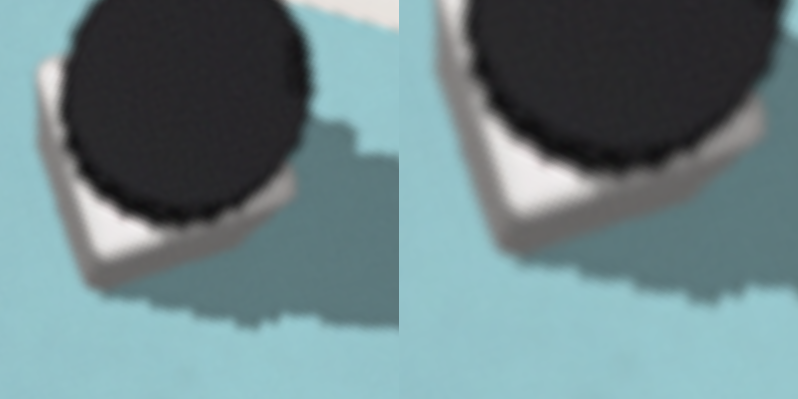

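The crop confirms it's the tall canister. The shoulder's front corner is at (100,262), the right one at (295,185) and the left one at (42,65). I'll refine position and yaw with an edge fit.

```bash
cat > fit.py <<'E'
from h import *
from scipy.optimize import differential_evolution as DE
def fit(d,edges,x0,rng=(6,6,10)):
    L=cv2.GaussianBlur(cv2.cvtColor(d['pixels'],cv2.COLOR_RGB2LAB).astype(np.float32),(0,0),1.0)
    G=sum(np.hypot(cv2.Sobel(L[...,i],-1,1,0),cv2.Sobel(L[...,i],-1,0,1)) for i in range(3)); G=np.minimum(G,np.percentile(G,97))
    t=np.linspace(.1,.9,40)[:,None]; P=np.vstack([np.array(a)*(1-t)+np.array(b)*t for a,b in edges])
    def cost(q):
        c,s=np.cos(np.radians(q[2])),np.sin(np.radians(q[2]))
        X=np.c_[q[0]+c*P[:,0]-s*P[:,1],q[1]+s*P[:,0]+c*P[:,1],P[:,2]]
        uv=fproj(d,X).astype(np.float32)[None]
        return -cv2.remap(G,uv[...,0],uv[...,1],cv2.INTER_LINEAR).mean()
    o=DE(cost,[(a-w,a+w) for a,w in zip(x0,rng)],seed=1,tol=1e-6); return o.x.round(2),round(-o.fun,1)
def sq(h,z): 
    c=[(h,h,z),(-h,h,z),(-h,-h,z),(h,-h,z)]; return list(zip(c,c[1:]+c[:1]))
E
python3 - <<'E'
from fit import *
d=cap('wrist')
# canister yaw 18.6: faces toward the camera are -x and +y ... pick edges nearest camera
cam=-np.asarray(d['R']).T@d['t']
def near(h,z,x0):
    th=np.radians(x0[2]);R2=np.array([[np.cos(th),-np.sin(th)],[np.sin(th),np.cos(th)]])
    out=[]
    for a,b in sq(h,z):
        n=(np.array(a)+b)[:2]/2
        if (R2@n)@(cam[:2]-(np.array(x0[:2])+R2@n))>0: out.append((a,b))
    return out
x0=(455,81,18.6)
v=[((sx*22,sy*22,0),(sx*22,sy*22,78)) for sx,sy in((-1,1),)]
print('can both',fit(d,near(22,78,x0)+near(22,0,x0),x0), 'top',fit(d,near(22,78,x0),x0),'bot',fit(d,near(22,0,x0),x0))
n0=(464,-60,66)
print('nest out',fit(d,sq(43,40),n0),'flare',fit(d,sq(29.5,40),n0),'both',fit(d,sq(43,40)+sq(29.5,40),n0), 'foot+all',fit(d,sq(43,40)+sq(29.5,40)+near(43,0,n0),n0))
print(fproj(d,[464,-60,40]),fproj(d,[455,81,118]))
s=d['pixels'][...,::-1]; 
E
```

```text
can both (array([456.34,  80.96,  17.85]), np.float64(130.4)) top (array([457.88,  79.62,   8.61]), np.float64(179.0)) bot (array([461.  ,  83.45,  19.9 ]), np.float64(142.9))
nest out (array([463.96, -60.35,  66.44]), np.float64(117.9)) flare (array([468.29, -62.58,  66.93]), np.float64(78.3)) both (array([463.83, -60.41,  66.33]), np.float64(88.1)) foot+all (array([463.85, -60.38,  66.55]), np.float64(102.4))
[[153.42236099 232.32087691]] [[255.36753391 194.16409118]]
```

```bash
python3 - <<'E'
from h import *
goal([456,81,84])
E
```

```text
clk 4.1 pos [455.7  78.1 221.1] tooly 64.78 toolz [ 0.001  0.    -1.   ] q [-0.49  0.28  0.23  2.03 -0.09  0.83  0.93] gap 0.997 F [0.2 0.  0.4] grip 0.0
 shift cm [ 0.1   0.26 13.71] turn z deg None
```

{"method": "play_rows", "body": {"targets": [[[0,0,0],[0.1,0.26,3.0],8.54],[[0,0,0],[0,0,3.0],8.54],[[0,0,0],[0,0,3.0],8.54],[[0,0,0],[0,0,2.5],8.54],[[0,0,0],[0,0,1.5],8.54],[[0,0,0],[0,0,0.7],8.54],[[0,0,0],[0,0,0],8.54],[[0,0,0],[0,0,0],8.54]]}}

```text
clock: 4.9
position: [456.1, 81.1, 84.2]
tcp_rot: [0.685, 3.065, 0.001]
wrist_force: [-0.6, 0.3, 0.0]
finger_gap: 1.003
gripper_force: 0.0
```

{"method": "play_rows", "body": {"targets": [[[0,0,0],[0,0,0],6],[[0,0,0],[0,0,0],5],[[0,0,0],[0,0,0],4],[[0,0,0],[0,0,0],3.5],[[0,0,0],[0,0,0],3],[[0,0,0],[0,0,0],3],[[0,0,0],[0,0,0],3],[[0,0,0],[0,0,0],3]], "squeeze": 100}}

```text
clock: 5.7
position: [456.0, 80.9, 84.0]
tcp_rot: [0.686, 3.065, 0.0]
wrist_force: [-0.8, -1.9, 9.9]
finger_gap: 0.488
gripper_force: 99.5
```

```bash
python3 - <<'E'
from h import *
goal([456,81,134])
E
```

```text
clk 5.7 pos [456.   80.9  84. ] tooly 64.78 toolz [ 0.001  0.    -1.   ] q [-0.43  0.52  0.16  2.14 -0.17  0.49  1.  ] gap 0.488 F [-0.8 -1.9  9.9] grip 99.5
 shift cm [ 0.    0.01 -5.  ] turn z deg None
```

{"method": "play_rows", "body": {"targets": [[[0,0,0],[0,0,-0.5],3],[[0,0,0],[0,0,-1.2],3],[[0,0,0],[0,0,-1.8],3],[[0,0,0],[0,0,-1.8],3],[[0,0,0],[0,0,-1.5],3],[[0,0,0],[0,0,-0.7],3],[[0,0,0.05],[0,0,0],3],[[0,0,0.08],[0,0,0],3]]}}

```text
clock: 6.5
position: [455.6, 81.1, 159.0]
tcp_rot: [0.886, 3.014, 0.001]
wrist_force: [-0.2, 0.4, -2.9]
finger_gap: 0.486
gripper_force: 101.3
```

{"method": "play_rows", "body": {"targets": [[[0,0,0.1],[0,0,0],3],[[0,0,0.1],[0,0,0],3],[[0,0,0.1],[0,0,0],3],[[0,0,0.1],[0,0,0],3],[[0,0,0.1],[0,0,0],3],[[0,0,0.066],[0,0,0],3],[[0,0,0.03],[0,0,0],3],[[0,0,0],[0,0,0],3]]}}

```text
clock: 7.3
position: [455.6, 81.2, 158.5]
tcp_rot: [-1.729, -2.623, 0.0]
wrist_force: [0.3, -0.0, -1.9]
finger_gap: 0.491
gripper_force: 101.3
```

```bash
python3 - <<'E'
from h import *
from fit import *
goal([463.9,-60.4,158])
d=cap('wrist','w1.png')
E
```

```text
clk 7.3 pos [455.6  81.2 158.5] tooly 23.23 toolz [-0. -0. -1.] q [-0.62  0.4   0.41  2.1  -0.25  0.68  0.36] gap 0.491 F [ 0.3 -0.  -1.9] grip 101.3
 shift cm [-13.34  -4.82   0.06] turn z deg None
```

View pics/w1.png

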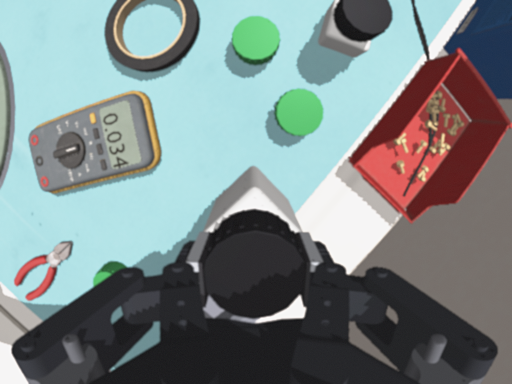

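The canister is held upright, with its shoulder corner at px (253,170). Measuring its in-hand yaw and offset.

```bash
python3 - <<'E'
from fit import *
d=cap('wrist'); cam=-np.asarray(d['R']).T@d['t']; print('cam',cam.round())
for dz in(74.5,):
  x0=(456,81,-23.6); th=np.radians(x0[2]);R2=np.array([[np.cos(th),-np.sin(th)],[np.sin(th),np.cos(th)]])
  def near(h,z):
    return [(a,b) for a,b in sq(h,z) if (R2@((np.array(a)+b)[:2]/2))@(cam[:2]-(np.array(x0[:2])+R2@((np.array(a)+b)[:2]/2)))>0]
  print(near(22,0))
  print('can',[fit(d,near(22,dz+78)+(near(22,dz) if b else []),x0,(5,5,w)) for b in(0,1) for w in(6,10)])
i=ortho(d,440,85,152.5,30,400); cv2.imwrite('pics/o3.png',np.hstack([i,ortho(d,440,85,74.5,30,400)]))
E
```

```text
cam [430. 142. 301.]
[((22, 22, 0), (-22, 22, 0)), ((-22, 22, 0), (-22, -22, 0))]
can [(array([456.38,  78.83, -17.69]), np.float64(177.5)), (array([455.82,  78.91, -15.09]), np.float64(182.7)), (array([454.06,  81.51, -24.35]), np.float64(174.1)), (array([454.02,  81.5 , -24.36]), np.float64(174.1))]
```

View pics/o3.png

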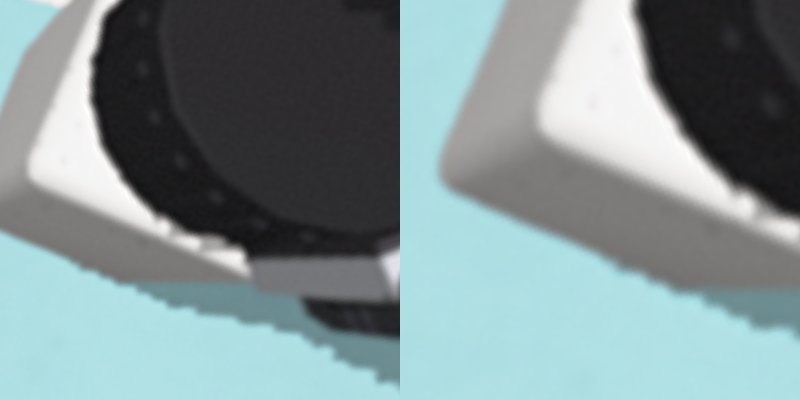

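Yaw is about -23.3° against the nest's -23.6°, so it's aligned. The offset is about 1 mm. Carrying it to the nest.

{"method": "play_rows", "body": {"targets": [[[0,0,0],[-1.0,-0.35,0],3],[[0,0,0],[-2.0,-0.7,0],3],[[0,0,0],[-2.5,-0.9,0],3],[[0,0,0],[-2.5,-0.9,0],3],[[0,0,0],[-2.5,-0.9,0],3],[[0,0,0],[-1.9,-0.7,0],3],[[0,0,0],[-0.9,-0.35,0],3],[[0,0,0],[0,0,0],3]]}}

```text
clock: 8.2
position: [463.8, -61.5, 158.5]
tcp_rot: [1.732, 2.621, -0.0]
wrist_force: [-0.2, 0.9, -2.3]
finger_gap: 0.488
gripper_force: 101.3
```

```bash
python3 - <<'E'
from h import *
import time
goal([464.5,-60.4,92],23.2)
E
```

```text
clk 8.2 pos [463.8 -61.5 158.5] tooly 23.09 toolz [ 0. -0. -1.] q [-0.32  0.41  0.42  2.09 -0.26  0.69  0.67] gap 0.488 F [-0.2  0.9 -2.3] grip 101.3
 shift cm [0.07 0.11 6.65] turn z deg -0.11
```

{"method": "play_rows", "body": {"targets": [[[0,0,0],[0.07,0.11,1.0],3],[[0,0,0],[0,0,1.3],3],[[0,0,0],[0,0,1.0],3],[[0,0,0],[0,0,0.5],3],[[0,0,0],[0,0,0.5],3],[[0,0,0],[0,0,0.4],3],[[0,0,0],[0,0,0.3],3],[[0,0,0],[0,0,0],3]]}}

```text
clock: 9.0
position: [465.1, -58.7, 108.3]
tcp_rot: [1.729, 2.623, 0.0]
wrist_force: [2.8, 0.3, -4.3]
finger_gap: 0.483
gripper_force: 106.5
```

{"method": "play_rows", "body": {"targets": [[[0,0,0],[0,0,0.4],3],[[0,0,0],[0,0,0.4],3],[[0,0,0],[0,0,0.3],3],[[0,0,0],[0,0,0.2],3],[[0,0,0],[0,0,0],3],[[0,0,0],[0,0,0],3]]}}

```text
clock: 9.6
position: [464.8, -59.4, 95.9]
tcp_rot: [1.73, 2.622, 0.0]
wrist_force: [-1.4, -1.9, 17.8]
finger_gap: 0.482
gripper_force: 108.6
```

```bash
python3 - <<'E'
from h import *
goal([465,-58.7,92],23.2);print(r.read_state()['wrist_torque'])
E
```

```text
clk 9.6 pos [464.8 -59.4  95.9] tooly 23.17 toolz [ 0. -0. -1.] q [-0.26  0.52  0.34  2.13 -0.33  0.54  0.73] gap 0.482 F [-1.4 -1.9 17.8] grip 108.6
 shift cm [0.06 0.05 0.39] turn z deg -0.03
[-0.33408195  0.07463665 -0.0206878 ]
```

```bash
python3 - <<'E'
from h import *
a=cap('scene');w=cap('wrist')
for n in('canister','cap','canister_mouth'):
  for c in('scene','wrist'):
    for m in r.mark_of(n,c)[:5]:
      if abs(m['location'][1]+60)<25: print(n,c,round(m['score'],2),np.array(m['location']).round(1))
A=cv2.resize(a['pixels'][110:200,260:350],(400,400),interpolation=cv2.INTER_CUBIC);W=cv2.resize(w['pixels'][130:310,160:340],(400,400),interpolation=cv2.INTER_CUBIC)
cv2.imwrite('pics/in.png',np.hstack([A,W])[...,::-1])
E
```

```text
canister scene 0.95 [461.5 -63.    8.5]
canister wrist 0.8 [456.8 -59.2   6.7]
cap scene 0.68 [466.3 -59.6  93.2]
cap wrist 0.83 [465.1 -64.2  95.4]
canister_mouth scene 0.66 [470.1 -59.9 109.6]
canister_mouth scene 0.23 [463.6 -63.    1.5]
```

View pics/in.png

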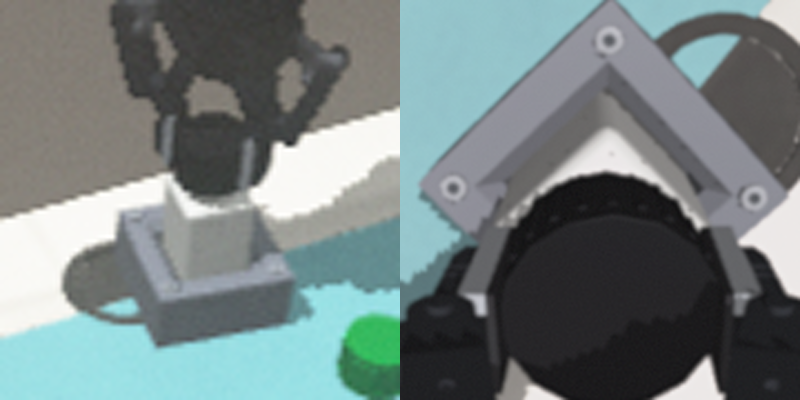

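The canister sits aligned in the socket, square with the block. I'll press gently to find out whether it's on the floor.

{"method": "play_rows", "body": {"targets": [[[0,0,0],[0,0,0.1],3],[[0,0,0],[0,0,0],3],[[0,0,0],[0,0,0],3]]}}

```text
clock: 10.3
position: [464.9, -59.5, 95.0]
tcp_rot: [1.73, 2.622, 0.0]
wrist_force: [-1.0, -2.1, 20.8]
finger_gap: 0.485
gripper_force: 108.8
```

{"method": "play_rows", "body": {"targets": [[[0,0,0],[0,0,0.1],3],[[0,0,0],[0,0,0],3],[[0,0,0],[0,0,0],3]]}}

```text
clock: 10.6
position: [464.9, -59.5, 94.1]
tcp_rot: [1.73, 2.622, 0.001]
wrist_force: [-1.9, -2.3, 22.2]
finger_gap: 0.483
gripper_force: 109.0
```

{"method": "play_rows", "body": {"targets": [[[0,0,0],[0,0,0.1],3],[[0,0,0],[0,0,0],3],[[0,0,0],[0,0,0.1],3],[[0,0,0],[0,0,0],3]]}}

```text
clock: 11.0
position: [465.7, -60.1, 93.3]
tcp_rot: [1.73, 2.619, 0.003]
wrist_force: [-7.1, -5.3, 56.5]
finger_gap: 0.486
gripper_force: 112.7
```

{"method": "play_rows", "body": {"targets": [[[0,0,0],[0,0,0.1],3],[[0,0,0],[0,0,0],3],[[0,0,0],[0,0,0],3]]}}

```text
clock: 11.3
position: [466.1, -60.3, 93.1]
tcp_rot: [1.73, 2.618, 0.004]
wrist_force: [-12.1, -5.8, 78.5]
finger_gap: 0.488
gripper_force: 114.9
```

{"method": "play_rows", "body": {"targets": [[[0,0,0],[0,0,-0.1],3],[[0,0,0],[0,0,-0.08],3],[[0,0,0],[0,0,0],3],[[0,0,0],[0,0,0],3]], "squeeze": 120}}

```text
clock: 11.7
position: [465.4, -59.7, 93.5]
tcp_rot: [1.73, 2.62, 0.002]
wrist_force: [-4.4, -3.3, 39.3]
finger_gap: 0.483
gripper_force: 117.8
```

```bash
python3 - <<'E'
from h import *
goal([464.5,-60,93],23.2);print(r.read_state()['wrist_torque'])
E
```

```text
clk 11.7 pos [465.4 -59.7  93.5] tooly 23.14 toolz [ 0.002 -0.    -1.   ] q [-0.26  0.53  0.34  2.13 -0.34  0.53  0.74] gap 0.483 F [-4.4 -3.3 39.3] grip 117.8
 shift cm [ 0.01 -0.09  0.05] turn z deg -0.06
[-0.54570962  0.77341966  0.02994813]
```

{"method": "play_rows", "body": {"targets": [[[0,0,0],[0,0,-0.06],3],[[0,0,-0.08],[0,0,-0.02],3],[[0,0,-0.08],[0,0,-0.02],3],[[0,0,-0.08],[0,0,-0.02],3],[[0,0,-0.08],[0,0,-0.02],3],[[0,0,-0.08],[0,0,-0.02],3]]}}

```text
clock: 12.3
position: [465.0, -59.3, 94.5]
tcp_rot: [1.17, 2.915, 0.001]
wrist_force: [-1.2, -1.5, 21.0]
finger_gap: 0.483
gripper_force: 118.1
```

```bash
python3 - <<'E'
from h import *
goal([464.5,-60,93],46);print(r.read_state()['wrist_torque'])
E
```

```text
clk 12.3 pos [465.  -59.3  94.5] tooly 46.28 toolz [ 0.001  0.    -1.   ] q [-0.17  0.51  0.23  2.12 -0.22  0.53  1.03] gap 0.483 F [-1.2 -1.5 21. ] grip 118.1
 shift cm [-0.01 -0.09  0.15] turn z deg 0.28
[-0.02092359  0.17230414 -0.08570186]
```

{"method": "play_rows", "body": {"targets": [[[0,0,-0.08],[0,0,-0.02],3],[[0,0,-0.08],[0,0,-0.02],3],[[0,0,-0.08],[0,0,-0.02],3],[[0,0,-0.08],[0,0,-0.02],3],[[0,0,-0.08],[0,0,-0.02],3],[[0,0,-0.08],[0,0,-0.02],3]]}}

```text
clock: 12.9
position: [464.6, -59.2, 95.6]
tcp_rot: [0.443, 3.11, 0.0]
wrist_force: [-2.7, -0.7, 18.9]
finger_gap: 0.48
gripper_force: 118.4
```

```bash
python3 - <<'E'
from h import *
goal([464.5,-60,93],46);print(r.read_state()['wrist_torque'])
w=cap('wrist');a=cap('scene')
for n in('canister','cap'):
  for c in('scene','wrist'):
    for m in r.mark_of(n,c)[:5]:
      if abs(m['location'][1]+60)<25: print(n,c,round(m['score'],2),np.array(m['location']).round(1))
cv2.imwrite('pics/un.png',np.hstack([cv2.resize(a['pixels'][110:200,260:350],(400,400),interpolation=cv2.INTER_CUBIC),cv2.resize(w['pixels'][110:330,140:360],(400,400),interpolation=cv2.INTER_CUBIC)])[...,::-1])
E
```

```text
clk 12.9 pos [464.6 -59.2  95.6] tooly 73.79 toolz [ 0.  0. -1.] q [-0.07  0.5   0.09  2.12 -0.09  0.53  1.38] gap 0.48 F [-2.7 -0.7 18.9] grip 118.4
 shift cm [-0.01 -0.09  0.26] turn z deg 27.79
[0.08166562 0.54113684 0.00065588]
canister scene 0.59 [465.4 -63.6   8.8]
canister wrist 0.57 [457.1 -61.1   7. ]
cap scene 0.72 [465.8 -59.5  92.4]
cap wrist 0.59 [462.2 -59.4  97.2]
```

{"method": "play_rows", "body": {"targets": [[[0,0,-0.08],[0,0,-0.02],3],[[0,0,-0.08],[0,0,-0.02],3],[[0,0,-0.08],[0,0,-0.02],3],[[0,0,-0.08],[0,0,-0.02],3],[[0,0,-0.08],[0,0,-0.01],3],[[0,0,-0.08],[0,0,-0.01],3],[[0,0,-0.08],[0,0,0],3],[[0,0,-0.04],[0,0,0],3]]}}

```text
clock: 14.0
position: [464.2, -59.2, 96.4]
tcp_rot: [0.496, -3.101, -0.0]
wrist_force: [-4.1, 0.2, 18.9]
finger_gap: 0.482
gripper_force: 118.6
```

```bash
python3 - <<'E'
from h import *
goal([464.5,-60,93],46);print(r.read_state()['wrist_torque'])
E
```

```text
clk 14.0 pos [464.2 -59.2  96.4] tooly 108.17 toolz [-0.001 -0.    -1.   ] q [ 0.06  0.49 -0.07  2.11  0.07  0.54  1.82] gap 0.482 F [-4.1  0.2 18.9] grip 118.6
 shift cm [ 0.   -0.09  0.34] turn z deg 62.17
[ 0.04658295  0.85048578 -0.06068934]
```

{"method": "play_rows", "body": {"targets": [[[0,0,0],[0,0,-0.1],3],[[0,0,0],[0,0,-0.1],3],[[0,0,0],[0,0,0],3],[[0,0,0],[0,0,0],3]]}}

```text
clock: 14.4
position: [464.2, -59.2, 98.3]
tcp_rot: [0.491, -3.102, -0.0]
wrist_force: [-2.2, -1.7, 17.2]
finger_gap: 0.485
gripper_force: 119.0
```

{"method": "play_rows", "body": {"targets": [[[0,0,0],[0,0,-0.1],3],[[0,0,0],[0,0,-0.1],3],[[0,0,0],[0,0,0],3],[[0,0,0],[0,0,0],3]]}}

```text
clock: 14.8
position: [464.1, -59.1, 100.2]
tcp_rot: [0.491, -3.102, -0.0]
wrist_force: [-2.3, -0.3, 13.4]
finger_gap: 0.48
gripper_force: 119.4
```

```bash
python3 - <<'E'
from h import *
w=cap('wrist');a=cap('scene')
for n in('canister','cap','canister_mouth'):
  for c in('scene','wrist'):
    for m in r.mark_of(n,c)[:5]:
      if abs(m['location'][1]+60)<25: print(n,c,round(m['score'],2),np.array(m['location']).round(1))
cv2.imwrite('pics/un2.png',np.hstack([cv2.resize(a['pixels'][110:200,260:350],(400,400),interpolation=cv2.INTER_CUBIC),cv2.resize(w['pixels'][110:330,140:360],(400,400),interpolation=cv2.INTER_CUBIC)])[...,::-1])
E
```

```text
canister scene 0.84 [463.1 -62.5   7.1]
canister wrist 0.87 [458.2 -61.3   7.2]
cap scene 0.65 [464.6 -59.   97.2]
cap wrist 0.77 [464.  -63.6 100. ]
canister_mouth scene 0.64 [463.6 -61.5 104.5]
```

View pics/un2.png

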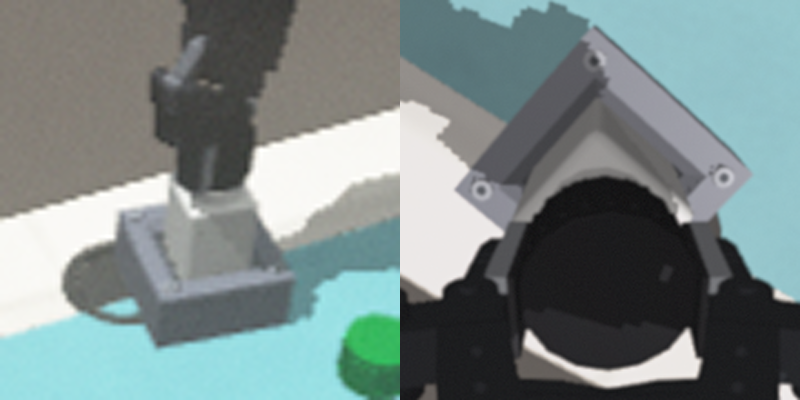

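The canister is still down in the nest, and the lift force falls off like the seal spring, so the cap is free. Lifting straight up.

{"method": "play_rows", "body": {"targets": [[[0,0,0],[0,0,-0.2],3],[[0,0,0],[0,0,-0.2],3],[[0,0,0],[0,0,-0.2],3],[[0,0,0],[0,0,-0.2],3],[[0,0,0],[0,0,-0.3],3],[[0,0,0],[0,0,-0.3],3],[[0,0,0],[0,0,-0.3],3],[[0,0,0],[0,0,-0.3],3]]}}

```text
clock: 16.0
position: [464.7, -59.0, 120.4]
tcp_rot: [-0.492, 3.103, -0.0]
wrist_force: [0.9, -0.0, -0.0]
finger_gap: 0.48
gripper_force: 121.0
```

{"method": "play_rows", "body": {"targets": [[[0,0,0],[0,0,-0.4],3],[[0,0,0],[0,0,-0.4],3],[[0,0,0],[0,0,-0.2],3],[[0,0,0],[0,0,-0.1],3],[[0,0,0],[0,0,0],3],[[0,0,0],[0,0,0],3],[[0,0,0],[0,0,0],3]]}}

```text
clock: 16.7
position: [464.6, -59.0, 131.0]
tcp_rot: [0.491, -3.103, -0.0]
wrist_force: [-0.3, 0.1, 0.5]
finger_gap: 0.479
gripper_force: 121.0
```

```bash
python3 - <<'E'
from h import *
goal([464.5,-60,93])
w=cap('wrist');a=cap('scene')
for n in('canister','cap','canister_mouth'):
  for c in('scene','wrist'):
    for m in r.mark_of(n,c)[:5]:
      if abs(m['location'][1]+60)<25: print(n,c,round(m['score'],2),np.array(m['location']).round(1))
cv2.imwrite('pics/end.png',np.hstack([cv2.resize(a['pixels'][110:200,260:350],(400,400),interpolation=cv2.INTER_CUBIC),cv2.resize(w['pixels'][110:330,140:360],(400,400),interpolation=cv2.INTER_CUBIC)])[...,::-1])
E
```

```text
clk 16.7 pos [464.6 -59.  131. ] tooly 108.0 toolz [-0. -0. -1.] q [ 0.06  0.43 -0.08  2.09  0.05  0.62  1.83] gap 0.479 F [-0.3  0.1  0.5] grip 121.0
 shift cm [ 0.04 -0.09  3.8 ] turn z deg None
canister scene 0.75 [463.3 -62.3   7.8]
canister scene 0.29 [463.4 -61.  128.4]
canister wrist 0.69 [457.6 -61.5   8. ]
cap wrist 0.73 [466.8 -61.5 129.2]
canister_mouth scene 0.87 [463.9 -63.2 107.4]
```

View pics/end.png

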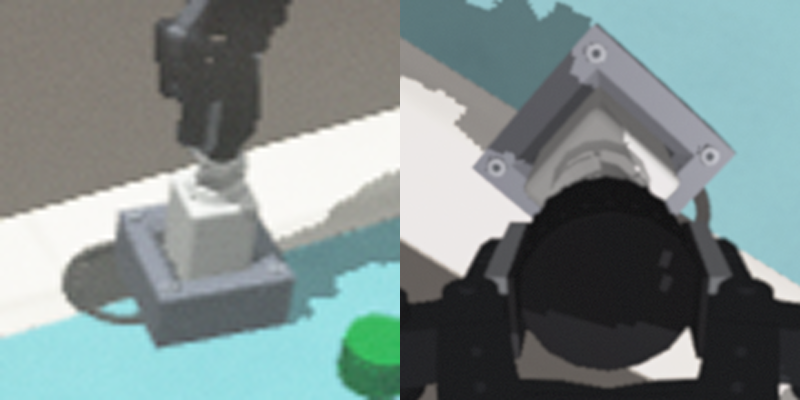

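The cap is off and held about 20 mm above the open neck, with no residual force, and the canister is standing in the nest.

```bash
python3 -c "
from cell import r
print(r.sign_off())"
```

```text
the job is handed in; nothing more can be done
None
```

I handed the job in at about 17 s. The tall canister is standing down in the nest, and the unscrewed cap is held level about 20 mm above the open mouth. The short canister was not approached. The hand-in returned no verdict.

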